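# Shut and bolt the guard gate of an assembly cell

### The job

Shut and bolt the guard gate of the assembly cell: press the gate to until it bears on its rubber buffer, hold it there while you slide the bolt home into the keeper, then turn the bolt's handle right down into its notch and let go. Just where the keeper and buffer sit has to be felt, so work gently: never drive the gate or the bolt hard against them (20 N is too much), and leave the things lying about where they are.

Things in the scene. Friction and masses are not known exactly. Their poses are not given: they have to be found in the camera images.
- gate (a joint): Swing of the guard gate, rad: about 0 when shut, positive as it swings open towards the robot. Its spring hinges hold it ajar at about 0.12; closing takes 2 to 5 N at the knob, and then a rubber buffer behind the gate's free end gives about 2 N/mm for 6 mm. The bolt lines up with the keeper 2 mm into the buffer (about 9 N of push at the knob), within 2 mm either way.
- bolt (a joint): Slide of the bolt along the gate's top rail towards the keeper, m: 0 fully drawn, 0.050 with the handle over the notch, stopped at about 0.052 by the end of the slot. Starts at 0 to 0.012. It drags with about 3 N, more in the keeper. Its nose reaches the keeper's mouth at about 0.025.
- handle (a joint): Turn of the bolt's handle about the bolt's axis, rad: 0 upright, 1.52 lying level towards the robot's side of the gate, down in the notch. It turns stiffly (1 N at the knob) and can lean only -0.08 to 0.2 while it runs in the slot; only over the notch, which is 13 mm long for the 8 mm stem, can it be turned down.
- knob (a point): Centre of the black ball knob, 22 mm across, at the end of the bolt's handle, 50 mm from the bolt's axis on an 8 mm stem. Its y axis runs along the bolt towards the keeper, its z axis along the stem away from the bolt.
- gate_hinge (a point): Point on the gate's upright hinge line at the height of the bolt's axis, 182 mm above the bench. It turns with the gate: x across the gate in the closing direction, y along the gate towards the keeper. The bolt's axis runs 22 mm to +x of it; the knob is 225 mm along +y with the bolt fully drawn.
- keeper_mouth (a point): Nominal centre of the keeper's mouth, a square steel staple 16 mm wide inside and 20 mm long in +y, for the 12 mm bolt, whose square end has only a 4 mm long, 9 mm thick nose. Axes of the post. The keeper plate sits in slotted holes: mouth and buffer together may stand up to 7 mm to either side along x of this point, so feel for them.
- post: The 40 x 40 mm aluminium post, 170 mm high, that carries the keeper and the rubber buffer. Origin under its centre at bench height; x points away from the robot's side (the closing direction), y along the shut gate from the hinge to the post, z up.
- gate_leaf: The gate: 320 mm long frame of 30 mm aluminium profile with a clear panel, top at 165 mm, carrying the barrel bolt on its top rail. Origin on the hinge line at bench height, axes as gate_hinge. The barrel is 26 mm thick and stands to 195 mm, the keeper to 197 mm.
- housing_a: Bystander: die-cast housing, 74 x 40 mm flange, 28 mm high, on the bench in front of the gate. Origin under its centre.
- housing_b: Bystander: a second such housing, beside the first. Origin under its centre.
- screwdriver: Bystander: screwdriver lying on the bench in front of the hinge side. Origin under its middle.
- screw_box: Bystander: cardboard screw box, 70 x 50 x 40 mm, on the bench in front of the keeper. Origin under its centre.
- wrench: Bystander: wrench lying at the left of the bench. Origin under its middle.
- oil: Bystander: white oil bottle, 52 mm across and 150 mm high, at the left. Origin under its centre.
- mallet: Bystander: rubber mallet lying at the right, 36 mm high. Origin under its middle.

How it is judged (in metres and radians):
On the way, in this order (a step that is already met when the one before it is completed fails the run):
1. the gate is pressed shut while the bolt is still drawn (value of joint gate below 0.035 rad and value of joint bolt below 0.03 m), for 0.1 s.
2. the bolt is shot into the keeper with the gate shut (value of joint gate below 0.035 rad and value of joint bolt above 0.045 m), for 0.1 s.
At the end, for the whole second after the job is handed in: The gate is shut and at rest (joint below 0.035 rad), the bolt is home in the keeper (slid more than 45 mm) and its handle is turned down into the notch (more than 1.25 rad), with nothing held (all of step 2 and value of joint handle above 1.25 rad and linear speed of gate_leaf below 0.01 m/s); the robot touches nothing.
It fails at once if the gate or the bolt is driven against the keeper or its post with more than 20 N (contact force between gate_leaf and post above 20 N).
It fails at once if one of the loose things on the bench is shifted by more than 30 mm (distance of any of housing_a, housing_b, screwdriver, screw_box, wrench, oil, mallet from where it was at the start of the episode above 0.03 m).
It also fails if it takes over 72 s, if anything falls off the work surface, if the arm or the gripper's body presses on something with over 40 N, if the wrist force passes 120 N, or if a joint passes its speed limit or range.

### The arm

A 6-joint arm with a two-finger parallel gripper is mounted at the origin on the work surface. World frame = base frame: x ahead of the robot, y to its left, z up, the work surface at z = 0. Lengths are in mm, angles in rad, forces in N, time in s.
With the tool pointing down it reaches from about 400 to 925 mm from the base axis. Payload 12.5 kg.
Tool frame: the origin (TCP) lies on the mounting face of the last link; the fingertips stand 190 mm ahead of it and the grasp point (between the pads) lies 171 mm ahead of it; z points along the fingers, y is the line along which they close (so a half turn about z gives the same grasp; the last joint's range is limited). The gripper opens to 95 mm and grips with 3 to 60 N. Pads are 20 mm wide; open, the fingers measure 119 mm over their backs; the gripper's body (75 mm by 180 mm) begins 59 mm behind the grasp point.
Start: joints at [-1.286, 0.491, 1.559, -0, 1.092, -0.106], TCP at [238.099, -577.87, 404.761] pointing down, gripper open.
Joint ranges: [-3.1, 3.1], [-0.84, 2.19], [0.05, 2.79], [-1.13, 4.28], [0.06, 2.93], [-2.69, 2.69]. Speed limits (rad/s): [2.22, 2.22, 2.79, 3.14, 3.14, 3.14].

### API

Orientations are given as [roll, pitch, yaw] about the fixed x, y, z axes, in that order (R = Rz(yaw) Ry(pitch) Rx(roll)).
In Python, from cell import env gives the robot as it stands.
- The arm moves only by the tool carry_out, never from a script. Its argument "series" is a list of rows, each a list of 5 numbers: the shift along the tool's x, y, z in m, then the turn about the tool's z in degrees, then the opening, from 0 (shut) to 1 (fully open). A call has 1 to 20 rows; each row is the pose to reach, as a shift and turn from the pose commanded when the call began, along the tool's axes at that moment; what a row does not reach only later rows make up. A row lasts 1/8 s, in which the tool goes at most 62.5 mm and 10.7 degrees, less where a joint would pass 70% of its speed; a pose out of reach is approached as far as the arm can. A call with a gripper value outside its range is refused whole. The fingers move at their own pace and stop on an object; the grip force is fixed at half the most. Time passes only in rows, so rows that repeat a pose let the fingers close. It gives the time, the measured TCP pose, the force, the opening and the grip force at its end, in the units of the state.
- env.state(): the state, without advancing time (a new reading comes with each control period).
- env.read_camera(name): name is "scene" or "top" or "wrist"; returns (picture, depth): 480x640x3 uint8, red, green, blue; 480x640 float32, mm along the optical axis (not along the pixel's ray), 0 where there is no reading.
- env.get_calibration(name): a dict with "intrinsics" (3x3 intrinsics, pixels), "cam_to_world" (4x4, takes a point from camera to world coordinates); the wrist camera has in their place "T_tool_cam" (4x4, takes a point from camera to tool coordinates, whose origin is the TCP and whose axes are the flange's). Camera axes: x right, y up, looking along -z (the intrinsics and any distortion apply to the point x, -y, -z); pixel columns grow to the right and rows downward; lengths in mm; the calibration is good to about 2 mm. A picture is of the moment at which its call begins: read the wrist's pose just before it. get_calibration takes no time and is no camera call.
- env.job_done(): hands the job in; it is judged then, once.
The state is a dict: "t": time; "joints": joint angles; "qvel": joint speeds; "tau": joint torques, N m; "eef_pos": TCP position; "tcp_rot": TCP orientation; "ft_force": force on the tool from outside, world axes, zero at the start; "moment": the same for the moment, N m; "opening": opening from 0.0 (shut) to 1.0 (fully open); "grip_force": force on a finger pad.
Only numpy, scipy, OpenCV 4.12 (cv2) and the standard library are available. Lean on these libraries where they do the work, as an engineer would, in place of code of your own. Each camera call takes 0.05 s, during which the arm holds its last target. There are 200 camera calls.

## Working session

There is one attempt and no reset: what is moved stays moved. The work goes in short steps, Python scripts to look and compute and a tool call to move; the robot and the scene stay as the last step left them, time stands still between calls to the robot, and variables do not carry over. Pictures are saved under pics/ and viewed, at most 10 in all, crops included, and the job is handed in when it is done.

Besides the shell and the picture viewer there is one more tool, called after ">>>" in YAML: its name, and indented under it one key for each argument. carry_out: Moves the arm, as the interface text tells. Its arguments: {"type":"object","properties":{"series":{"type":"array","items":{"type":"array","items":{"type":"number"}}}},"required":["series"]}

```bash
mkdir -p pics; cat > h.py <<'E'
import numpy as np, cv2
from cell import env
def snap(n,f):
    s=env.state(); im,d=env.read_camera(n); cv2.imwrite(f'pics/{f}.png',im[:,:,::-1]); np.savez(f'pics/{f}.npz',im=im,d=d,p=s['eef_pos'],r=s['tcp_rot']); return s,im,d
def c2w(n,s=None):
    c=env.get_calibration(n); K=np.array(c['intrinsics'])
    if n!='wrist': return K,np.array(c['cam_to_world']),c
    from scipy.spatial.transform import Rotation as R
    T=np.eye(4); r=np.array(s['tcp_rot']); T[:3,:3]=R.from_euler('xyz',r).as_matrix() if r.size==3 else r.reshape(3,3); T[:3,3]=s['eef_pos']
    return K,T@np.array(c['T_tool_cam']),c
def ray(n,u,v,s=None):
    K,T,c=c2w(n,s); k=np.linalg.inv(K)@[u,v,1]; d=T[:3,:3]@[k[0],-k[1],-1]; return T[:3,3],d
def atz(n,u,v,z,s=None):
    o,d=ray(n,u,v,s); return o+d*(z-o[2])/d[2]
def atd(n,u,v,dep,s=None):
    o,d=ray(n,u,v,s); return o+d*dep
E
python3 - <<'E'
from h import *
np.set_printoptions(precision=2,suppress=True)
s,a,_=snap('scene','s0'); s2,b,_=snap('top','t0')
print(s)
for n in('scene','top','wrist'):print(env.get_calibration(n))
E
```

```text
{'t': 0.0, 'joints': array([-1.29,  0.49,  1.56, -0.  ,  1.09, -0.11]), 'qvel': array([ 0., -0.,  0.,  0.,  0., -0.]), 'tau': array([ -0.  , -61.26, -25.82,   0.07,   0.05,  -0.  ]), 'eef_pos': array([ 238.08, -577.84,  404.18]), 'tcp_rot': array([-3.14, -0.  ,  0.39]), 'ft_force': array([-0.51,  0.05,  0.31]), 'moment': array([0.  , 0.02, 0.04]), 'grip_force': 0.0, 'opening': 0.9996099106881309}
{'intrinsics': array([[507.87,   0.  , 318.38],
       [  0.  , 507.87, 246.05],
       [  0.  ,   0.  ,   1.  ]]), 'cam_to_world': array([[  -0.9 ,   -0.34,    0.27,  800.19],
       [   0.44,   -0.72,    0.54,  619.02],
       [   0.01,    0.6 ,    0.8 , 1111.13],
       [   0.  ,    0.  ,    0.  ,    1.  ]])}
{'intrinsics': array([[488.31,   0.  , 316.32],
       [  0.  , 488.31, 240.06],
       [  0.  ,   0.  ,   1.  ]]), 'cam_to_world': array([[  -0.  ,    0.98,   -0.18,  216.34],
       [  -1.  ,   -0.  ,   -0.01,  -37.93],
       [  -0.01,    0.18,    0.98, 1540.85],
       [   0.  ,    0.  ,    0.  ,    1.  ]])}
{'intrinsics': array([[396.64,   0.  , 322.66],
       [  0.  , 396.64, 231.69],
       [  0.  ,   0.  ,   1.  ]]), 'T_tool_cam': array([[ 0.  ,  0.97,  0.25, 69.78],
       [ 1.  , -0.  , -0.  , -0.07],
       [-0.  ,  0.25, -0.97, 19.78],
       [ 0.  ,  0.  ,  0.  ,  1.  ]])}
```

View pics/t0.png

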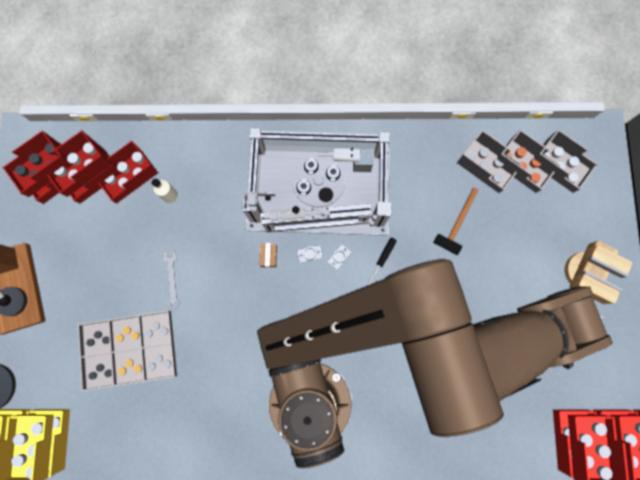

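View pics/s0.png

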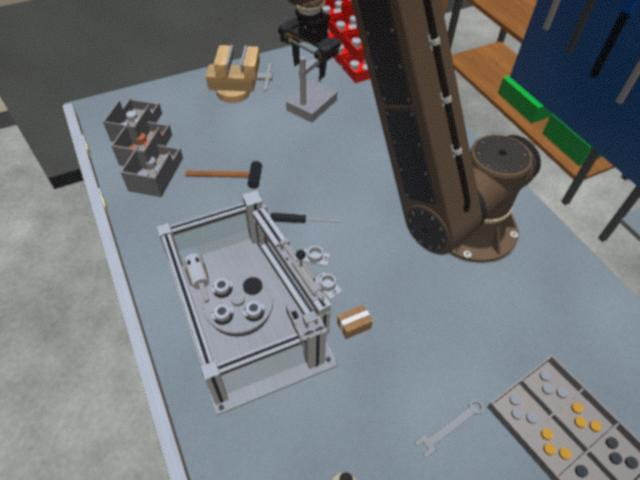

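The top view shows the gate from hinge (col ~375, row 213) to post (col ~258, row 225), with the knob near (296,210). In the scene view the knob is near (300,255) and the post top near (312,318).

```bash
python3 - <<'E'
from h import *
np.set_printoptions(precision=1,suppress=True)
P={}
def blob(f,n,u,v,r):
    z=np.load(f'pics/{f}.npz');g=z['im'].max(2).astype(int);w=g[v-r:v+r+1,u-r:u+r+1];m=(w<70).astype(np.uint8)
    k,l,st,c=cv2.connectedComponentsWithStats(m);i=1+np.argmax(st[1:,4]);c=c[i]+[u-r,v-r];print(n,c,st[i], z['d'][int(c[1]),int(c[0])]);return ray(n,*c),atd(n,*c,z['d'][int(c[1]),int(c[0])])
(a,d),p=blob('t0','top',296,210,7);(b,e),q=blob('s0','scene',300,255,7);print(p,q)
t=np.linalg.lstsq(np.c_[d,-e],b-a,rcond=None)[0];print(a+d*t[0],b+e*t[1])
z=np.load('pics/t0.npz')
for u,v in((375,213),(258,225),(370,210),(270,222)):print(atd('top',u,v,z['d'][v,u]))
E
```

```text
top [295.3 209.4] [ 4  4  6  6 27] 1337.9236
scene [300.3 254.5] [ 4  3  8  9 49] 1072.8074
[543.7  33.9 241.6] [549.2  41.  241.9]
[546.1  34.4 231.8] [546.3  34.3 231.8]
[ 563.2 -198.2  115.8]
[550.9 166.   10.2]
[ 561.  -178.8  161.8]
[526.4 111.1 162.5]
```

```bash
python3 - <<'E'
from h import *
z=np.load('pics/t0.npz')['im'][120:245,235:400];cv2.imwrite('pics/t0c.png',cv2.resize(z[:,:,::-1],None,fx=4.8,fy=4.8,interpolation=2))
E
```

```text
(no output)
```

View pics/t0c.png

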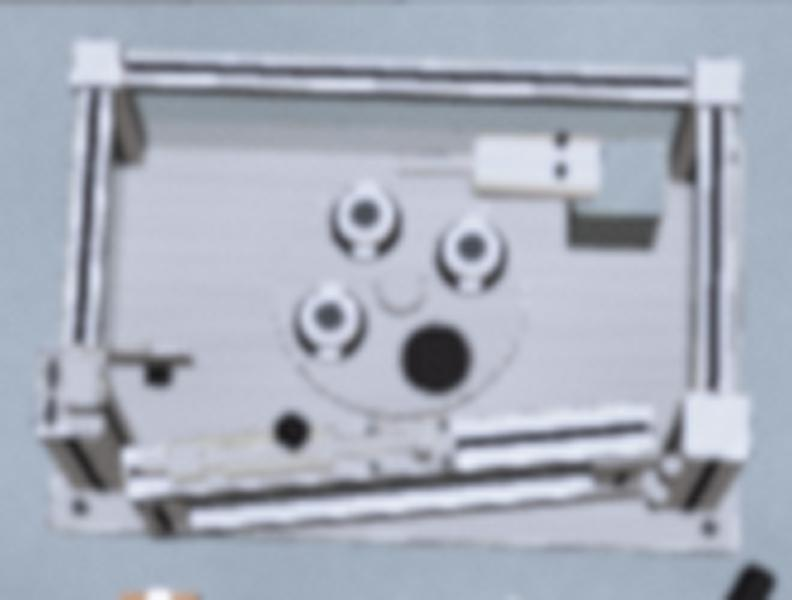

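```bash
python3 - <<'E'
from h import *
np.set_printoptions(precision=1,suppress=True)
f=lambda u,v,z:atz('top',235+u/4.8,120+v/4.8,z)
for n,p in dict(post=f(75,375,170),rpost=f(715,427,170),bl=f(97,62,170),br=f(718,80,170),g1=f(455,440,165),g2=f(650,428,165)).items():print(n,p)
from scipy.spatial.transform import Rotation as R
s=env.state();r=R.from_euler('xyz',s['tcp_rot']).as_matrix()
print(r.T@(np.array([480,34,430])-s['eef_pos']),s['tcp_rot'])
E
```

```text
post [596.  167.8 170. ]
rpost [ 561.9 -218.2  170. ]
bl [796.9 158.8 170. ]
br [ 782.7 -226.   170. ]
g1 [555.8 -62.  165. ]
g2 [ 562.7 -179.7  165. ]
[ 456.7 -473.6  -25.3] [-3.1 -0.   0.4]
```

>>> carry_out:
  series:
    - [0,0,-0.066,0,1]
    - [0,0,-0.066,0,1]
    - [0.476,-0.465,-0.066,22,1]
    - [0.476,-0.465,-0.066,22,1]
    - [0.476,-0.465,-0.066,22,1]
    - [0.476,-0.465,-0.066,22,1]
    - [0.476,-0.465,-0.066,22,1]
    - [0.476,-0.465,-0.066,22,1]
    - [0.476,-0.465,-0.066,22,1]
    - [0.476,-0.465,-0.066,22,1]
    - [0.476,-0.465,-0.066,22,1]
    - [0.476,-0.465,-0.066,22,1]
    - [0.476,-0.465,-0.066,22,1]
    - [0.476,-0.465,-0.066,22,1]
    - [0.476,-0.465,-0.066,22,1]
    - [0.476,-0.465,-0.066,22,1]
    - [0.476,-0.465,-0.066,22,1]

```text
t: 2.22
eef_pos: [500.9, 32.6, 470.8]
tcp_rot: [3.141, -0.0, 0.005]
ft_force: [-0.5, 0.8, 0.5]
opening: 0.998
grip_force: 0.0
```

```bash
python3 - <<'E'
from h import *
s,_,_=snap('wrist','w1');print(s['t'],s['eef_pos'],s['tcp_rot'],s['ft_force'])
E
```

```text
2.225 [500.88658132  32.55304969 470.77348795] [ 3.14142182e+00 -1.02303466e-04  5.43951996e-03] [-0.540744    0.78778097  0.48330789]
```

View pics/w1.png

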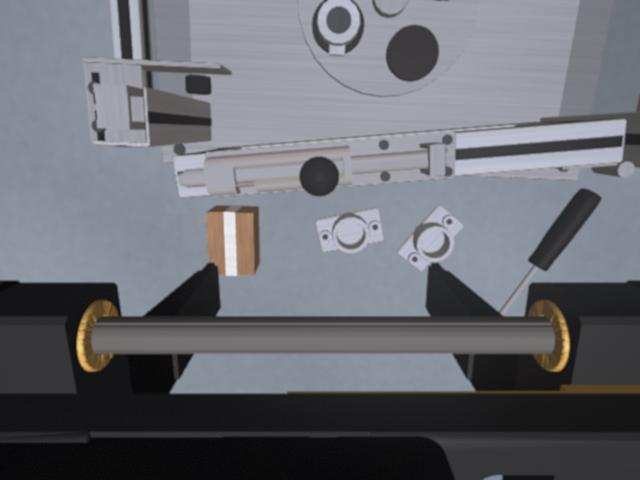

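Knob at (319,175), gate rail from (180,175) to (625,145), post/keeper at (85–150, 60–145), buffer bracket at (198,85); bystanders are clear in front.

```bash
python3 - <<'E'
from h import *
np.set_printoptions(precision=1,suppress=True)
z=np.load('pics/w1.npz');s=dict(eef_pos=z['p'],tcp_rot=z['r']);d=z['d'];im=z['im']
m=(im.max(2)<75).astype(np.uint8)[150:200,295:345];k,l,st,c=cv2.connectedComponentsWithStats(m);i=1+np.argmax(st[1:,4]);c=c[i]+[295,150]
K=atz('wrist',*c,232,s);print('knob',c,st[i],K,d[175,319],atd('wrist',*c,d[175,319]+11,s))
w=lambda u,v,zz:atz('wrist',u,v,zz,s)
print('rail',w(455,135,165),w(622,121,165),w(455,183,165),w(622,163,165))
for u in (230,280,400):
  print('bolt col',u,[ (v,round(float(atd('wrist',u,v,d[v,u],s)[2]))) for v in range(125,200,4)])
print('post',w(145,92,170),w(145,145,170),w(97,145,170))
print('bracket',[atd('wrist',u,v,d[v,u],s) for u,v in((90,60),(220,67),(198,85),(120,110),(135,110),(105,110),(95,75))])
E
```

```text
knob [318.7 176. ] [   5    7   38   39 1138] [546.1  34.9 232. ] 207.36461 [546.1  34.9 231.9]
rail [567.8 -60.  165. ] [ 577.9 -175.3  165. ] [534.1 -63.  165. ] [ 549.1 -180.9  165. ]
bolt col 230 [(125, 11), (129, 10), (133, 11), (137, 9), (141, 10), (145, 10), (149, 106), (153, 168), (157, 188), (161, 190), (165, 192), (169, 194), (173, 195), (177, 194), (181, 193), (185, 194), (189, 192), (193, 188), (197, 0)]
bolt col 280 [(125, 11), (129, 8), (133, 10), (137, 10), (141, 10), (145, 60), (149, 168), (153, 188), (157, 192), (161, 193), (165, 191), (169, 187), (173, 187), (177, 187), (181, 194), (185, 192), (189, 189), (193, 0), (197, 1)]
bolt col 400 [(125, 11), (129, 11), (133, 51), (137, 169), (141, 169), (145, 170), (149, 169), (153, 186), (157, 187), (161, 190), (165, 189), (169, 186), (173, 167), (177, 170), (181, 168), (185, 0), (189, 0), (193, 1), (197, -1)]
post [594.6 152.1 170. ] [559.8 155.7 170. ] [559.6 188.9 170. ]
bracket [array([613.8, 184.4, 173.2]), array([610.3, 100.4, 171.9]), array([600.1, 118.8, 161.1]), array([581.7, 157.2, 196.8]), array([582.9, 158.9, 172.6]), array([581.7, 166.3, 196.8]), array([604.6, 182.3, 173.5])]
```

```bash
python3 - <<'E'
from h import *
z=np.load('pics/w1.npz')['im'][45:205,70:360];cv2.imwrite('pics/w1c.png',cv2.resize(z[:,:,::-1],None,fx=2.7,fy=2.7,interpolation=2))
E
```

```text
(no output)
```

View pics/w1c.png

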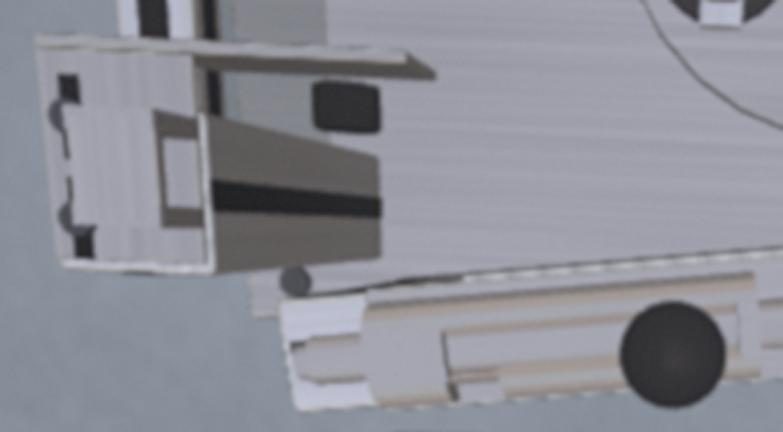

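>>> carry_out:
  series:
    - [0.045,-0.002,0,1,1]
    - [0.045,-0.002,0.03,1,1]
    - [0.045,-0.002,0.055,1,1]
    - [0.045,-0.002,0.068,1,1]
    - [0.045,-0.002,0.068,1,1]
    - [0.045,-0.002,0.068,1,0.5]
    - [0.045,-0.002,0.068,1,0.1]
    - [0.045,-0.002,0.068,1,0.1]
    - [0.045,-0.002,0.068,1,0.1]
    - [0.045,-0.002,0.068,1,0.1]
    - [0.045,-0.002,0.068,1,0.1]

```text
t: 3.65
eef_pos: [546.1, 35.7, 402.7]
tcp_rot: [3.142, 0.0, -0.011]
ft_force: [-0.7, -1.2, 1.0]
opening: 0.425
grip_force: 0.0
```

```bash
python3 - <<'E'
from h import *
np.set_printoptions(precision=2,suppress=True)
s=env.state();print(s['t'],s['eef_pos'],s['tcp_rot'],s['ft_force'],s['moment'],s['opening']*95,s['grip_force'])
E
```

```text
3.65 [546.06  35.72 402.72] [ 3.14  0.   -0.01] [-0.72 -1.16  0.95] [0.05 0.01 0.02] 40.35233790264704 0.0
```

>>> carry_out:
  series:
    - [0,0,0,0,0.1]
    - [0,0,0,0,0.1]
    - [0,0,0,0,0.1]
    - [0,0,0,0,0.1]
    - [0,0,0,0,0.1]
    - [0,0,0,0,0.1]

```text
t: 4.4
eef_pos: [546.1, 35.6, 402.7]
tcp_rot: [3.141, 0.0, -0.011]
ft_force: [-0.4, -2.3, 0.6]
opening: 0.215
grip_force: 30.0
```

>>> carry_out:
  series:
    - [0.002,0,0,0,0.1]
    - [0.005,0,0,0,0.1]
    - [0.008,0,0,0,0.1]
    - [0.011,0.001,0,0.5,0.1]
    - [0.013,0.001,0,0.5,0.1]
    - [0.014,0.001,0,0.5,0.1]
    - [0.015,0.001,0,0.5,0.1]
    - [0.015,0.001,0,0.5,0.1]

```text
t: 5.4
eef_pos: [561.1, 34.6, 402.6]
tcp_rot: [3.142, 0.0, -0.019]
ft_force: [-0.2, 1.6, -4.0]
opening: 0.211
grip_force: 30.0
```

```bash
python3 - <<'E'
from h import *
s,im,_=snap('wrist','w2');print(s['eef_pos'],s['ft_force'])
s,_,_=snap('scene','s2')
E
```

```text
[561.10674014  34.61082251 402.57881106] [-0.20661442  1.6387387  -3.95796148]
```

View pics/w2.png

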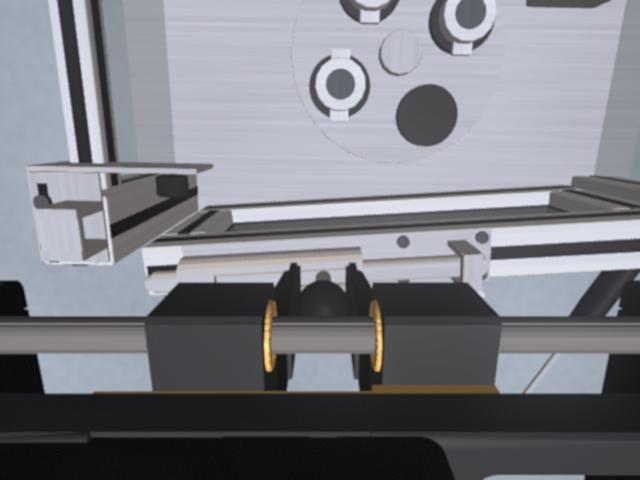

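The knob sits between the pads at (322,300), the rail's free end at about (147,243), the post at (30–110,165–262).

```bash
python3 - <<'E'
from h import *
np.set_printoptions(precision=1,suppress=True)
def S(f):
    z=np.load(f'pics/{f}.npz');return dict(eef_pos=z['p'],tcp_rot=z['r'])
print(atz('wrist',175,158,165,S('w1')),atz('wrist',147,243,165,S('w2')))
print('screws',atz('wrist',384,145,168,S('w1')),atz('wrist',447,140,168,S('w1')),atz('wrist',403,242,168,S('w2')),atz('wrist',483,237,168,S('w2')))
E
```

```text
[550.7 137.6 165. ] [570.2 134.7 165. ]
screws [560.7 -10.1 168. ] [564.4 -53.7 168. ] [568.9 -10.8 168. ] [570.9 -55.6 168. ]
```

>>> carry_out:
  series:
    - [0.001,0,0,0,0.1]
    - [0.002,0,0,0,0.1]
    - [0.003,0,0,0,0.1]
    - [0.004,0,0,0,0.1]
    - [0.005,0,0,0,0.1]
    - [0.005,0,0,0,0.1]

```text
t: 6.25
eef_pos: [566.1, 34.4, 402.6]
tcp_rot: [3.141, 0.0, -0.019]
ft_force: [-2.6, -0.8, -5.3]
opening: 0.214
grip_force: 30.0
```

>>> carry_out:
  series:
    - [0.001,0,0.0005,0,0.1]
    - [0.002,0,0.0005,0,0.1]
    - [0.003,0,0.0005,0,0.1]
    - [0.004,0,0.0005,0,0.1]
    - [0.004,0,0.0005,0,0.1]

```text
t: 6.88
eef_pos: [570.1, 34.2, 402.4]
tcp_rot: [3.141, -0.0, -0.02]
ft_force: [-2.9, -1.9, 0.8]
opening: 0.217
grip_force: 30.0
```

>>> carry_out:
  series:
    - [0.001,0,0,0,0.1]
    - [0.002,0,0,0,0.1]
    - [0.002,0,0,0,0.1]

```text
t: 7.25
eef_pos: [572.0, 34.2, 402.5]
tcp_rot: [3.141, -0.0, -0.02]
ft_force: [-4.9, -2.6, 1.0]
opening: 0.213
grip_force: 30.0
```

>>> carry_out:
  series:
    - [0.001,0,0,0,0.1]
    - [0.002,0,0,0,0.1]
    - [0.002,0,0,0,0.1]

```text
t: 7.62
eef_pos: [574.0, 34.2, 402.4]
tcp_rot: [3.141, 0.0, -0.02]
ft_force: [-5.0, -2.6, 1.0]
opening: 0.214
grip_force: 30.0
```

>>> carry_out:
  series:
    - [0.001,0.0005,0,0,0.1]
    - [0.001,0.0005,0,0,0.1]

```text
t: 7.88
eef_pos: [575.1, 34.0, 402.4]
tcp_rot: [-3.141, -0.0, -0.02]
ft_force: [-5.1, 1.5, 1.4]
opening: 0.215
grip_force: 30.0
```

>>> carry_out:
  series:
    - [0.001,0,0,0,0.1]
    - [0.001,0,0,0,0.1]

```text
t: 8.12
eef_pos: [576.0, 33.9, 402.3]
tcp_rot: [-3.141, 0.0, -0.02]
ft_force: [-5.2, 1.0, 1.1]
opening: 0.216
grip_force: 30.0
```

>>> carry_out:
  series:
    - [0.001,0,0,0,0.1]
    - [0.001,0,0,0,0.1]

```text
t: 8.38
eef_pos: [577.0, 33.8, 402.3]
tcp_rot: [-3.141, 0.0, -0.02]
ft_force: [-4.6, 1.3, 3.0]
opening: 0.212
grip_force: 30.0
```

>>> carry_out:
  series:
    - [0.001,0,0,0,0.1]
    - [0.001,0,0,0,0.1]

```text
t: 8.62
eef_pos: [578.0, 33.7, 402.3]
tcp_rot: [3.142, 0.0, -0.02]
ft_force: [-6.3, 0.5, 1.5]
opening: 0.211
grip_force: 30.0
```

>>> carry_out:
  series:
    - [0.001,0,0,0,0.1]
    - [0.001,0,0,0,0.1]

```text
t: 8.88
eef_pos: [578.9, 33.7, 402.3]
tcp_rot: [3.141, 0.001, -0.02]
ft_force: [-6.0, -0.8, 1.9]
opening: 0.213
grip_force: 30.0
```

>>> carry_out:
  series:
    - [0.001,0,0,0,0.1]
    - [0.001,0,0,0,0.1]

```text
t: 9.12
eef_pos: [580.1, 33.6, 402.2]
tcp_rot: [3.141, 0.0, -0.019]
ft_force: [-5.5, -0.6, 1.2]
opening: 0.215
grip_force: 30.0
```

>>> carry_out:
  series:
    - [0.001,0,0,0,0.1]
    - [0.001,0,0,0,0.1]

```text
t: 9.38
eef_pos: [580.9, 33.6, 402.2]
tcp_rot: [3.141, 0.001, -0.02]
ft_force: [-4.5, -0.7, 1.2]
opening: 0.214
grip_force: 30.0
```

>>> carry_out:
  series:
    - [0.001,0,0,0,0.1]
    - [0.001,0,0,0,0.1]

```text
t: 9.62
eef_pos: [581.9, 33.5, 402.2]
tcp_rot: [3.141, 0.001, -0.02]
ft_force: [-5.6, -2.4, 1.3]
opening: 0.217
grip_force: 30.0
```

```bash
python3 - <<'E'
from h import *
s,im,_=snap('wrist','w3');print(s['eef_pos'],s['ft_force'])
E
```

```text
[581.9074783   33.50310221 402.20709907] [-5.59599501 -2.3745084   1.29244086]
```

View pics/w3.png

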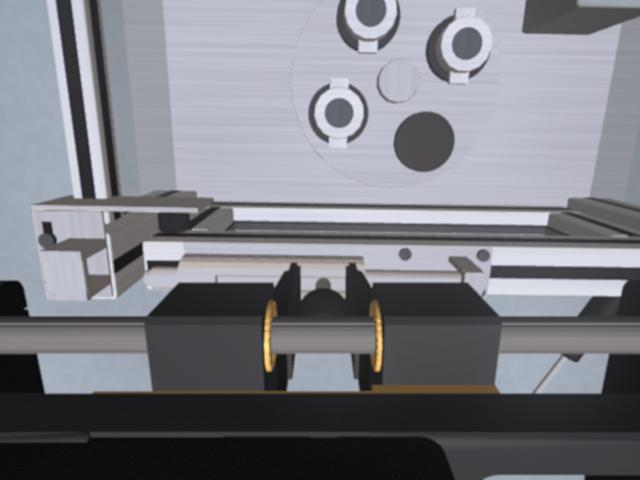

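The grip has not slipped; the gate's free end (145,240) is now beside the post (45–118, 200–297) and nearly at the buffer (175,220). Continue pressing.

>>> carry_out:
  series:
    - [0.001,0,0,0,0.1]
    - [0.001,0,0,0,0.1]

```text
t: 9.93
eef_pos: [582.9, 33.4, 402.2]
tcp_rot: [3.141, 0.001, -0.02]
ft_force: [-7.0, -2.0, 1.6]
opening: 0.212
grip_force: 30.0
```

>>> carry_out:
  series:
    - [0.001,0.0003,0,0,0.1]
    - [0.001,0.0003,0,0,0.1]

```text
t: 10.18
eef_pos: [583.8, 33.2, 402.2]
tcp_rot: [3.141, 0.001, -0.02]
ft_force: [-6.5, -1.0, 2.6]
opening: 0.213
grip_force: 30.0
```

>>> carry_out:
  series:
    - [0.001,0,0,0,0.1]
    - [0.001,0,0,0,0.1]

```text
t: 10.42
eef_pos: [584.8, 33.1, 402.2]
tcp_rot: [3.141, 0.001, -0.02]
ft_force: [-7.6, -2.2, 1.6]
opening: 0.215
grip_force: 30.0
```

>>> carry_out:
  series:
    - [0.0005,0,0,0,0.1]
    - [0.0005,0,0,0,0.1]
    - [0.0005,0,0,0,0.1]

```text
t: 10.8
eef_pos: [585.4, 33.2, 402.1]
tcp_rot: [3.141, 0.001, -0.019]
ft_force: [-5.5, -1.0, -0.3]
opening: 0.216
grip_force: 30.0
```

>>> carry_out:
  series:
    - [0.0005,0,0,0,0.1]
    - [0.0005,0,0,0,0.1]
    - [0.0005,0,0,0,0.1]

```text
t: 11.18
eef_pos: [585.8, 33.2, 402.1]
tcp_rot: [3.141, 0.001, -0.02]
ft_force: [-5.6, -1.8, 0.4]
opening: 0.215
grip_force: 30.0
```

>>> carry_out:
  series:
    - [0.001,0,0,0,0.1]
    - [0.001,0,0,0,0.1]
    - [0.001,0,0,0,0.1]

```text
t: 11.55
eef_pos: [586.8, 33.1, 402.0]
tcp_rot: [3.141, 0.001, -0.02]
ft_force: [-8.0, -2.4, 0.3]
opening: 0.216
grip_force: 30.0
```

>>> carry_out:
  series:
    - [0.001,0,0,0,0.1]
    - [0.001,0,0,0,0.1]
    - [0.001,0,0,0,0.1]

```text
t: 11.92
eef_pos: [587.5, 33.1, 402.0]
tcp_rot: [3.141, 0.002, -0.02]
ft_force: [-8.0, -2.4, 2.4]
opening: 0.214
grip_force: 30.0
```

>>> carry_out:
  series:
    - [0.0005,0,0,0,0.1]
    - [0.0005,0,0,0,0.1]
    - [0.0005,0,0,0,0.1]

```text
t: 12.3
eef_pos: [587.9, 33.1, 402.0]
tcp_rot: [3.141, 0.003, -0.02]
ft_force: [-10.3, -2.3, 3.0]
opening: 0.215
grip_force: 30.0
```

```bash
python3 - <<'E'
from h import *
s,im,_=snap('wrist','w4');F=[]
for i in range(5):
    env.read_camera('wrist');q=env.state();F.append(q['ft_force'])
print(s['eef_pos'],np.mean(F,0),np.std(F,0),q['t'])
cv2.imwrite('pics/w4c.png',cv2.resize(im[180:305,20:300,::-1],None,fx=2.8,fy=2.8,interpolation=2))
E
```

```text
[587.89366958  33.10854923 401.99177399] [-10.34542089  -1.87921584   2.46436236] [0.58253635 0.40893355 0.06989426] 12.6
```

View pics/w4c.png

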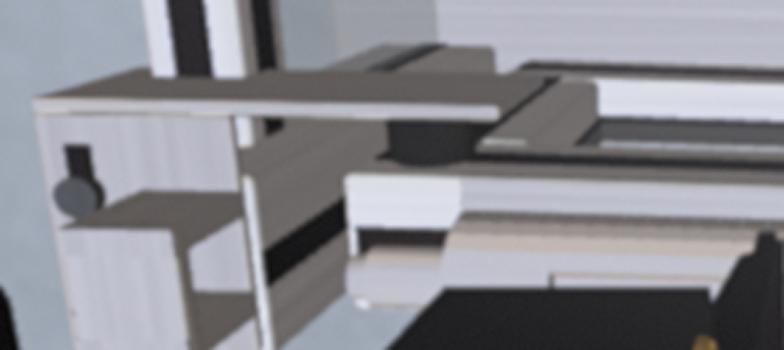

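The buffer (crop 385–475,120–165) bears on the gate; the bolt nose is at crop (350–445,245–305), the keeper's top at (70–190,225–350+). I'll compare the bolt and keeper lines.

```bash
python3 - <<'E'
from h import *
np.set_printoptions(precision=1,suppress=True)
def L(f):
    z=np.load(f'pics/{f}.npz');return dict(eef_pos=z['p'],tcp_rot=z['r']),z['d'],z['im']
ey=np.array([.04,1,0]);
for f,cols in (('w1',(100,110,120)),('w4',(55,70,80,145,155,165,175))):
    s,d,im=L(f)
    for u in cols:
        P=np.array([atd('wrist',u,v,d[v,u],s) for v in range(60,300) if d[v,u]>0])
        lo,hi=(193,201) if u<140 else (184,192)
        m=(P[:,2]>lo)&(P[:,2]<hi); 
        if m.any():
            Q=P[m];print(f,u,'y',Q[:,1].mean(),'x range',Q[:,0].min(),Q[:,0].max(),'z',Q[:,2].mean(), 'x at y=150',Q[[Q[:,0].argmin(),Q[:,0].argmax()],0]-.04*(Q[:,1].mean()-150))
E
```

```text
w1 100 y 168.89637460455256 x range 571.5749874932644 596.7472606752805 z 197.08699875564724 x at y=150 [570.8 596. ]
w1 110 y 162.7507361522769 x range 571.0134786466361 596.5913329298486 z 197.2501482364518 x at y=150 [570.5 596.1]
w1 120 y 156.76838411781034 x range 571.0541516712677 596.1605203963765 z 197.07341162896543 x at y=150 [570.8 595.9]
w4 55 y 165.91092890861438 x range 577.0718818039927 597.2986955695596 z 197.22769867051096 x at y=150 [576.4 596.7]
w4 70 y 158.67468909108646 x range 576.7360260307642 596.522505183967 z 196.90449844408772 x at y=150 [576.4 596.2]
w4 80 y 153.71457126538272 x range 576.9874669167916 596.773282847846 z 196.84466951152984 x at y=150 [576.8 596.6]
w4 145 y 126.72266383582988 x range 578.6595467034871 585.7640403865922 z 185.8441516584448 x at y=150 [579.6 586.7]
w4 155 y 121.00057020352808 x range 576.3671209759517 587.3721123983767 z 186.9204456522444 x at y=150 [577.5 588.5]
w4 165 y 115.76638768579302 x range 577.1038413048623 587.4872071118874 z 186.82770859312 x at y=150 [578.5 588.9]
w4 175 y 110.49071252421173 x range 580.2118646069814 586.9168781394629 z 186.60046782720255 x at y=150 [581.8 588.5]
```

Keeper centre x≈583.5, bolt centre ≈583 (at the mouth): aligned. Slide.

>>> carry_out:
  series:
    - [0,-0.002,0,0,0.1]
    - [0,-0.005,0,0,0.1]
    - [0.0001,-0.008,0,0,0.1]
    - [0.0002,-0.011,0,0,0.1]
    - [0.0002,-0.014,0,0,0.1]
    - [0.0003,-0.015,0,0,0.1]

```text
t: 13.35
eef_pos: [588.5, 48.2, 402.0]
tcp_rot: [3.141, 0.003, -0.02]
ft_force: [-10.4, -1.8, 1.8]
opening: 0.212
grip_force: 30.0
```

>>> carry_out:
  series:
    - [0,-0.001,0,0,0.1]
    - [0,-0.002,0,0,0.1]
    - [0,-0.003,0,0,0.1]
    - [0,-0.004,0,0,0.1]

```text
t: 13.85
eef_pos: [588.7, 52.1, 402.0]
tcp_rot: [3.141, 0.002, -0.02]
ft_force: [-10.4, -2.4, 2.2]
opening: 0.215
grip_force: 30.0
```

>>> carry_out:
  series:
    - [0,-0.001,0,0,0.1]
    - [0,-0.0015,0,0,0.1]
    - [0,-0.002,0,0,0.1]

```text
t: 14.22
eef_pos: [588.7, 54.1, 402.0]
tcp_rot: [3.141, 0.002, -0.02]
ft_force: [-9.9, -2.0, 1.9]
opening: 0.215
grip_force: 30.0
```

>>> carry_out:
  series:
    - [0,-0.0005,0,0,0.1]
    - [0,-0.001,0,0,0.1]
    - [0,-0.0015,0,0,0.1]

```text
t: 14.6
eef_pos: [588.8, 55.6, 402.0]
tcp_rot: [3.141, 0.002, -0.02]
ft_force: [-8.6, -2.3, 1.2]
opening: 0.214
grip_force: 30.0
```

>>> carry_out:
  series:
    - [0,-0.0005,0,0,0.1]
    - [0,-0.001,0,0,0.1]
    - [0.0001,-0.0015,0,0,0.1]

```text
t: 14.98
eef_pos: [588.9, 57.1, 402.0]
tcp_rot: [3.141, 0.002, -0.02]
ft_force: [-8.6, -1.9, 2.1]
opening: 0.213
grip_force: 30.0
```

>>> carry_out:
  series:
    - [0,-0.0005,0,0,0.1]
    - [0,-0.001,0,0,0.1]
    - [0.0001,-0.0015,0,0,0.1]

```text
t: 15.35
eef_pos: [589.0, 58.6, 402.0]
tcp_rot: [3.141, 0.002, -0.02]
ft_force: [-9.5, -1.5, 2.6]
opening: 0.216
grip_force: 30.0
```

>>> carry_out:
  series:
    - [0,-0.0005,0,0,0.1]
    - [0,-0.001,0,0,0.1]
    - [0.0001,-0.002,0,0,0.1]

```text
t: 15.72
eef_pos: [589.1, 60.6, 402.0]
tcp_rot: [3.141, 0.003, -0.02]
ft_force: [-10.6, -2.6, 2.5]
opening: 0.217
grip_force: 30.0
```

>>> carry_out:
  series:
    - [0,-0.001,0,0,0.1]
    - [0,-0.002,0,0,0.1]
    - [0.0001,-0.003,0,0,0.1]

```text
t: 16.1
eef_pos: [589.3, 63.6, 402.0]
tcp_rot: [3.141, 0.003, -0.02]
ft_force: [-9.3, -1.3, 2.1]
opening: 0.213
grip_force: 30.0
```

>>> carry_out:
  series:
    - [0,-0.001,0,0,0.1]
    - [0,-0.002,0,0,0.1]
    - [0.0001,-0.003,0,0,0.1]
    - [0.0001,-0.004,0,0,0.1]

```text
t: 16.6
eef_pos: [589.5, 67.6, 402.0]
tcp_rot: [3.141, 0.002, -0.02]
ft_force: [-9.2, -1.5, 1.2]
opening: 0.213
grip_force: 30.0
```

>>> carry_out:
  series:
    - [0,-0.001,0,0,0.1]
    - [0,-0.002,0,0,0.1]
    - [0.0001,-0.003,0,0,0.1]
    - [0.0001,-0.004,0,0,0.1]

```text
t: 17.1
eef_pos: [589.7, 71.6, 402.0]
tcp_rot: [3.141, 0.002, -0.02]
ft_force: [-9.4, -2.0, 1.5]
opening: 0.219
grip_force: 30.0
```

>>> carry_out:
  series:
    - [0,-0.001,0,0,0.1]
    - [0,-0.002,0,0,0.1]
    - [0.0001,-0.003,0,0,0.1]
    - [0.0001,-0.004,0,0,0.1]

```text
t: 17.6
eef_pos: [589.9, 75.6, 402.0]
tcp_rot: [3.141, 0.002, -0.02]
ft_force: [-9.7, -2.5, 1.9]
opening: 0.214
grip_force: 30.0
```

>>> carry_out:
  series:
    - [0,-0.001,0,0,0.1]
    - [0,-0.002,0,0,0.1]
    - [0,-0.002,0,0,0.1]

```text
t: 17.98
eef_pos: [589.9, 77.7, 402.0]
tcp_rot: [3.141, 0.002, -0.02]
ft_force: [-8.7, -2.0, 1.8]
opening: 0.214
grip_force: 30.0
```

>>> carry_out:
  series:
    - [0,-0.001,0,0,0.1]
    - [0,-0.001,0,0,0.1]

```text
t: 18.23
eef_pos: [590.0, 78.6, 402.0]
tcp_rot: [3.141, 0.002, -0.02]
ft_force: [-9.0, -1.4, 1.8]
opening: 0.216
grip_force: 30.0
```

>>> carry_out:
  series:
    - [0,-0.001,0,0,0.1]
    - [0,-0.001,0,0,0.1]

```text
t: 18.48
eef_pos: [590.0, 79.7, 402.0]
tcp_rot: [3.141, 0.002, -0.02]
ft_force: [-8.7, -1.5, 0.9]
opening: 0.214
grip_force: 30.0
```

>>> carry_out:
  series:
    - [0,-0.001,0,0,0.1]
    - [0,-0.001,0,0,0.1]

```text
t: 18.73
eef_pos: [590.0, 80.6, 402.0]
tcp_rot: [3.141, 0.002, -0.02]
ft_force: [-8.4, -1.5, 1.8]
opening: 0.212
grip_force: 30.0
```

>>> carry_out:
  series:
    - [0,-0.001,0,0,0.1]
    - [0,-0.001,0,0,0.1]

```text
t: 18.98
eef_pos: [590.1, 81.6, 402.0]
tcp_rot: [3.141, 0.002, -0.02]
ft_force: [-8.4, -1.6, 0.9]
opening: 0.212
grip_force: 30.0
```

>>> carry_out:
  series:
    - [0,-0.001,0,0,0.1]
    - [0,-0.001,0,0,0.1]

```text
t: 19.23
eef_pos: [590.1, 82.6, 402.0]
tcp_rot: [3.141, 0.002, -0.02]
ft_force: [-8.1, -1.8, 1.9]
opening: 0.212
grip_force: 30.0
```

>>> carry_out:
  series:
    - [0,-0.001,0,0,0.1]
    - [0,-0.001,0,0,0.1]

```text
t: 19.48
eef_pos: [590.1, 83.5, 402.0]
tcp_rot: [3.141, 0.002, -0.02]
ft_force: [-8.5, -2.3, 0.7]
opening: 0.213
grip_force: 30.0
```

>>> carry_out:
  series:
    - [0,-0.001,0,0,0.1]
    - [0,-0.001,0,0,0.1]

```text
t: 19.73
eef_pos: [590.1, 84.1, 402.0]
tcp_rot: [3.14, 0.002, -0.019]
ft_force: [-8.9, -7.6, 2.6]
opening: 0.217
grip_force: 30.0
```

>>> carry_out:
  series:
    - [0,-0.001,0,0,0.1]
    - [0,-0.001,0,0,0.1]

```text
t: 19.98
eef_pos: [590.1, 84.6, 402.0]
tcp_rot: [3.139, 0.002, -0.02]
ft_force: [-9.0, -11.4, 2.7]
opening: 0.209
grip_force: 30.0
```

>>> carry_out:
  series:
    - [0,0.001,0,0,0.1]
    - [0,0.002,0,0,0.1]
    - [0,0.003,0,0,0.1]
    - [0,0.003,0,0,0.1]

```text
t: 20.48
eef_pos: [590.1, 82.9, 402.0]
tcp_rot: [-3.141, 0.002, -0.02]
ft_force: [-8.0, 1.2, 1.0]
opening: 0.214
grip_force: 30.0
```

>>> carry_out:
  series:
    - [-0.002,0,0,0,0.1]
    - [-0.004,0,0,0,0.1]
    - [-0.006,0,0,0,0.1]
    - [-0.008,0,0,0,0.1]
    - [-0.01,0,0,0,0.1]
    - [-0.01,0,0,0,0.1]

```text
t: 21.22
eef_pos: [580.7, 83.2, 402.4]
tcp_rot: [-3.141, -0.002, -0.019]
ft_force: [1.5, 5.4, -1.6]
opening: 0.215
grip_force: 30.0
```

>>> carry_out:
  series:
    - [-0.004,-0.0005,0,0,0.1]
    - [-0.0075,-0.0005,0.0003,0,0.1]
    - [-0.011,-0.0005,0.0012,0,0.1]
    - [-0.014,-0.0005,0.0022,0,0.1]
    - [-0.017,-0.0005,0.0032,0,0.1]
    - [-0.017,-0.0005,0.0032,0,0.1]

```text
t: 21.98
eef_pos: [563.3, 83.9, 399.6]
tcp_rot: [-3.141, -0.001, -0.019]
ft_force: [0.3, 4.9, 3.4]
opening: 0.213
grip_force: 30.0
```

>>> carry_out:
  series:
    - [-0.003,-0.0005,0.0015,0,0.1]
    - [-0.006,-0.0005,0.003,0,0.1]
    - [-0.0087,-0.0005,0.0048,0,0.1]
    - [-0.0113,-0.0005,0.0068,0,0.1]
    - [-0.014,-0.0005,0.009,0,0.1]
    - [-0.0164,-0.0005,0.0113,0,0.1]
    - [-0.0164,-0.0005,0.0113,0,0.1]

```text
t: 22.85
eef_pos: [546.8, 84.6, 387.9]
tcp_rot: [3.141, 0.0, -0.019]
ft_force: [-1.5, 3.7, 3.3]
opening: 0.213
grip_force: 30.0
```

>>> carry_out:
  series:
    - [-0.0033,0,0.0038,0,0.1]
    - [-0.0062,-0.0003,0.0078,0,0.1]
    - [-0.0086,-0.0003,0.0122,0,0.1]
    - [-0.0107,-0.0003,0.0167,0,0.1]
    - [-0.0122,-0.0003,0.0215,0,0.1]
    - [-0.0134,-0.0003,0.0263,0,0.1]
    - [-0.0134,-0.0003,0.0263,0,0.1]

```text
t: 23.72
eef_pos: [533.5, 85.0, 360.9]
tcp_rot: [3.141, 0.002, -0.019]
ft_force: [-4.0, 1.4, 1.5]
opening: 0.212
grip_force: 30.0
```

>>> carry_out:
  series:
    - [0,0,0.002,0,0.1]
    - [0,0,0.004,0,0.1]
    - [0,0,0.005,0,0.1]
    - [0,0,0.005,0,0.1]

```text
t: 24.22
eef_pos: [533.5, 85.1, 356.2]
tcp_rot: [3.141, 0.001, -0.019]
ft_force: [-5.6, 2.2, 2.3]
opening: 0.216
grip_force: 30.0
```

```bash
python3 - <<'E'
from h import *
s,_,_=snap('scene','s3');print(s['ft_force'])
z=np.load('pics/s3.npz')['im'][180:380,200:400];cv2.imwrite('pics/s3c.png',cv2.resize(z[:,:,::-1],None,fx=3,fy=3,interpolation=2))
E
```

```text
[-5.57228449  2.22072561  2.26634952]
```

View pics/s3c.png

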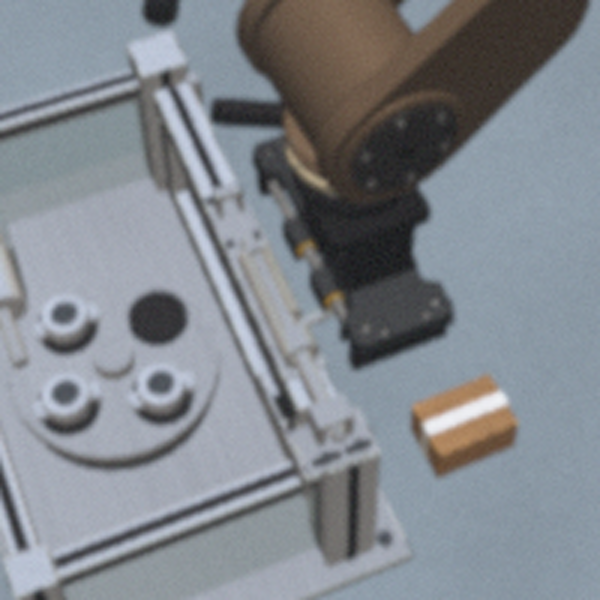

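The bolt is in the keeper (crop ~325,400) and the stem lies level towards the robot at (320,320). A last small press, then release.

>>> carry_out:
  series:
    - [0,0,0.0015,0,0.1]
    - [0,0,0.0015,0,0.1]
    - [0,0,0.0015,0,0.6]
    - [0,0,0.0015,0,0.6]
    - [0,0,0.0015,0,0.6]
    - [0,0,0.0015,0,0.6]
    - [0,0,0.0015,0,0.6]
    - [0,0,0.0015,0,0.6]
    - [0,0,0.0015,0,0.6]
    - [0,0,-0.02,0,0.6]
    - [0,0,-0.06,0,0.6]
    - [0,0,-0.11,0,0.6]
    - [0,0,-0.15,0,0.6]
    - [0,0,-0.15,0,0.6]

```text
t: 26.02
eef_pos: [533.5, 85.1, 509.2]
tcp_rot: [-3.141, -0.005, -0.019]
ft_force: [0.0, -0.5, -0.6]
opening: 0.597
grip_force: 0.0
```

```bash
python3 - <<'E'
from h import *
np.set_printoptions(precision=1,suppress=True)
s,im,d=snap('wrist','w5');print(s['t'],s['ft_force'],s['eef_pos'])
m=(im.max(2)<60).astype(np.uint8);k,l,st,c=cv2.connectedComponentsWithStats(m)
for i in range(1,k):
    if 200<st[i,4]<3000: u,v=c[i];print(c[i],st[i],atd('wrist',u,v,d[int(v),int(u)]+11,s))
E
```

```text
26.025 [ 0.  -0.5 -0.6] [533.5  85.1 509.2]
[620.2 172.3] [594 169  46   7 224] [ 565.9 -165.8  154.3]
[585.  241.3] [ 555  207   64   73 1193] [ 465.  -241.5   12.4]
[322.3 230.5] [311 220  25  24 351] [529.7  85.4 192.3]
[617.1 470.3] [574 449  66  31 617] [543.2  31.9 430.9]
```

View pics/w5.png

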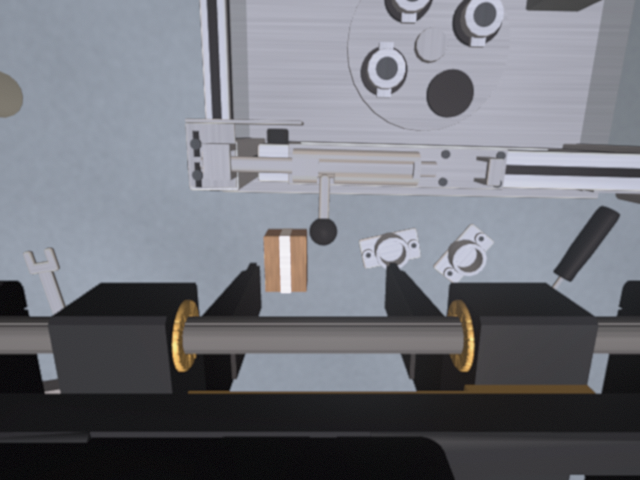

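The bolt is through the keeper (232,165), stem level at (323,195), knob at (323,231). Check the knob's height once more.

```bash
python3 - <<'E'
from h import *
np.set_printoptions(precision=1,suppress=True)
z=np.load('pics/w5.npz');s=dict(eef_pos=z['p'],tcp_rot=z['r']);d=z['d']
print(d[222:240:3,314:332:3])
for v in (182,190,198,206,214): print(v,atd('wrist',324,v,d[v,324],s))
z1=np.load('pics/w1.npz')['d'];print(z1[170:182:3,313:326:3])
E
```

```text
[[299.5 298.5 297.  298.9 299.1 299.4]
 [298.  296.7 296.  296.4 297.3 297.5]
 [297.5 297.5 295.7 295.6 296.1 296.7]
 [298.  295.5 296.7 295.4 295.8 298. ]
 [299.6 296.4 295.8 295.7 295.2 295.9]
 [299.1 298.4 296.4 296.6 296.8 298.1]]
182 [566.5  83.4 187.2]
190 [560.6  83.5 189. ]
198 [554.7  83.6 190.4]
206 [548.7  83.8 191.5]
214 [542.8  83.9 193.3]
[[207.6 207.3 207.4 206.2 207.8]
 [207.3 206.7 206.7 206.4 206.7]
 [207.6 208.7 207.3 207.4 208.1]
 [207.7 208.5 207.7 207.3 208.4]]
```

Handle at about 1.32 rad by the stem slope: just enough, but I'll press it fully down with closed fingertips.

>>> carry_out:
  series:
    - [-0.003,0,0,0,0]
    - [-0.003,0,0,0,0]
    - [-0.003,0,0,0,0]
    - [-0.003,0,0,0,0]
    - [-0.003,0,0.03,0,0]
    - [-0.003,0,0.06,0,0]
    - [-0.003,0,0.06,0,0]
    - [-0.003,0,0.06,0,0]
    - [-0.003,0,0.06,0,0]
    - [-0.003,0,0.09,0,0]
    - [-0.003,0,0.105,0,0]
    - [-0.003,0,0.109,0,0]
    - [-0.003,0,0.109,0,0]

```text
t: 27.7
eef_pos: [530.9, 85.2, 397.9]
tcp_rot: [3.142, -0.0, -0.019]
ft_force: [0.9, -0.8, 0.8]
opening: 0.007
grip_force: 0.0
```

>>> carry_out:
  series:
    - [0,0,0.002,0,0]
    - [0,0,0.004,0,0]
    - [0,0,0.006,0,0]
    - [0,0,0.008,0,0]
    - [0,0,0.008,0,0]

```text
t: 28.32
eef_pos: [530.7, 85.1, 389.3]
tcp_rot: [3.141, 0.0, -0.019]
ft_force: [-0.2, -0.1, -1.0]
opening: 0.005
grip_force: 0.0
```

>>> carry_out:
  series:
    - [0,0,0.001,0,0]
    - [0,0,0.002,0,0]
    - [0,0,0.002,0,0]

```text
t: 28.7
eef_pos: [530.8, 85.1, 387.4]
tcp_rot: [3.141, 0.0, -0.019]
ft_force: [0.7, 0.9, -0.5]
opening: 0.001
grip_force: 0.0
```

>>> carry_out:
  series:
    - [0,0,0.001,0,0]
    - [0,0,0.002,0,0]
    - [0,0,0.002,0,0]

```text
t: 29.08
eef_pos: [530.7, 85.1, 385.5]
tcp_rot: [3.142, -0.0, -0.019]
ft_force: [-0.6, -0.6, 1.7]
opening: 0.008
grip_force: 1.3
```

>>> carry_out:
  series:
    - [0,0,0.001,0,0]
    - [0,0,0.002,0,0]
    - [0,0,0.002,0,0]

```text
t: 29.45
eef_pos: [530.7, 85.2, 384.8]
tcp_rot: [-3.142, -0.002, -0.019]
ft_force: [-3.2, -0.7, 15.4]
opening: 0.006
grip_force: 7.5
```

>>> carry_out:
  series:
    - [0,0,0.001,0,0]
    - [0,0,0.001,0,0]

```text
t: 29.7
eef_pos: [530.8, 85.2, 384.4]
tcp_rot: [-3.142, -0.003, -0.019]
ft_force: [-5.2, -0.2, 21.2]
opening: 0.004
grip_force: 10.5
```

>>> carry_out:
  series:
    - [0,0,0.001,0,0]
    - [0,0,0.001,0,0]

```text
t: 29.95
eef_pos: [530.9, 85.2, 384.1]
tcp_rot: [-3.141, -0.004, -0.019]
ft_force: [-5.4, -0.3, 26.7]
opening: 0.006
grip_force: 13.5
```

Firm stop at knob height ~184 mm: it is fully down. Lift clear and hand in.

>>> carry_out:
  series:
    - [0,0,-0.02,0,0]
    - [0,0,-0.06,0,0]
    - [0,0,-0.11,0,0]
    - [0,0,-0.15,0,0]
    - [0,0,-0.15,0,0]
    - [0,0,-0.15,0,0]

```text
t: 30.7
eef_pos: [530.6, 85.1, 530.4]
tcp_rot: [3.141, 0.001, -0.019]
ft_force: [0.2, -0.5, -1.5]
opening: 0.006
grip_force: 0.0
```

```bash
python3 - <<'E'
from h import *
s,im,d=snap('wrist','w6');print(s['t'],s['ft_force'],s['eef_pos'])
for v in range(150,250,8): print(v,atd('wrist',324,v,d[v,324],s).round(1))
print(env.job_done())
E
```

```text
30.7 [ 0.17860812 -0.46631044 -1.50176647] [530.61371065  85.12700963 530.43742254]
150 [584.7  82.9 193.5]
158 [578.1  82.9 187.4]
166 [571.5  83.1 185.5]
174 [565.1  83.2 186. ]
182 [558.9  83.3 188.1]
190 [552.3  83.4 187.6]
198 [545.7  83.5 187.8]
206 [539.2  83.7 188.6]
214 [533.5  83.8 193.7]
222 [527.   83.9 194.6]
230 [519.5  84.  191.4]
238 [459.8  84.3  -0.6]
246 [ 4.487e+02  8.450e+01 -3.000e-01]
the job is handed in; nothing more can be done
None
```

The gate is pressed shut on its buffer, the bolt is home in the keeper, the handle lies level in its notch, the arm is clear, and the job was handed in at about 31 s; no verdict was shown.

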